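Shuttle the set bezels under the curing lamp and hold the access cover shut

TASK

Push the carrier with the four set bezels along its rail, out from under the open access cover of the small curing unit to the lamp station inside the hood, until it drops into the detent there, and turn the quarter-turn fastener on the front rim until its wing head lines up with the slot in the cover. Then swing the cover down over the fastener onto the frame and finish still holding it pressed fully home against its springs: do not let go, I will lock the fastener while you hold. Leave the charcoal block, the steel block and the syringe round the unit where they lie.

Things in the scene. Friction and masses are not known exactly. Their poses are not given: they have to be found in the camera images.
- unit: grey bench-top light-curing unit, 176 mm deep (x), 383 mm long (y), fixed to the bench at a new place and yaw each time; open access bay at its left, lamp hood at its right, cover hinged at its rear. Origin on the bench under the middle of the bay; x axis to the unit's rear (away from the robot), y to its left, z up. 'Unit frame' below means this one.
- bay (a point): middle of the access bay at rim height: unit frame (0.005, 0, 0.060). Bay inside: x -0.050..0.060, y -0.095..0.095, floor z 0.018, a detent bar along its middle up to z 0.022, guide rods at x -0.026 and 0.036 up to z 0.029. Rim z 0.060 all round: front rim x -0.088..-0.050, rear wall x 0.060..0.088, left end wall y 0.095..0.108.
- hood (a point): middle of the lamp hood's top, which has low cooling fins, at z 0.100; the hood covers unit frame x -0.088..0.088, y -0.275..-0.102, and its mouth opens to the bay.
- lifters (a point): unit frame (-0.069, 0, 0.068). Level with this point two 8 mm spring plungers stand at y -0.080 and +0.080, 8 mm above the front rim. Together they push the cover up with 4 N where it first meets them and 7 N when it is fully home: a cover not held springs up about 0.06 rad (10 mm at its edge).
- carrier (a joint): travel (m) of the aluminium carrier along the unit's -y, from the bay into the hood: 0 = load station detent, 0.110 = lamp station detent, hard stop 0.113; the sprung detent draws the carrier in from 3 mm. Starts at 0 to 0.025. Leaving a detent takes about 6 N, sliding 1 N; it stays where it is left. At the load station the bezels, 11 mm above the rim, block the cover.
- push_tab (a point): top edge, middle of the rear (+y) face, of the upright push tab at the carrier's trailing end: a plate 44 mm wide (along x), 4 mm thick, z 0.027 to 0.055 in the unit frame. This point is at x 0.005, y 0.032 minus the carrier's travel, z 0.055. Push this face towards the unit's -y; at the load station 63 mm are free between it and the bay's left end wall.
- fastener (a joint): angle (rad) of the steel quarter-turn fastener about its upright axis, counter-clockwise from above positive; 0 = wings along the slot in the cover (the unit's y). Starts at 0.8 to 1.5, turns stiffly (0.04 N m), stays where it is left, has no click at 0; stops at -0.6 and 1.65.
- wing_head (a point): middle of the top of the fastener's wing head, a bar 30 mm long, 9 mm wide, 16 mm high on an 8 mm neck; top z 0.083, underside z 0.067, upright axis at x -0.069, y 0 in the unit frame. The point's y axis lies along the 30 mm wings and turns with them. The slot passes over the head within about 0.2 rad of 0.
- cover (a joint): opening angle (rad) of the flat aluminium access cover about its rear edge: 0 = flat and fully home on the frame, 1.57 = upright, at most 1.9; starts at 1.62 to 1.8, leaning slightly away from the robot. Weighs 0.25 kg; the hinge is stiff (0.22 N m), so it stays where it is left, but for the spring plungers in the last 0.05 rad.
- hinge_line (a point): middle of the cover's hinge axis, which runs along the unit's y at x 0.080, z 0.0625 in the unit frame. The point turns with the cover: -x points from the hinge to the cover's free edge, z out of its outer face (up when closed, towards the unit's rear when upright).
- cover_press (a point): point on the cover's outer face, on its middle line, 120 mm from the hinge axis: a good place to press (about 9 N to bring it home). The cover is a plate 170 mm from hinge axis to free edge, 200 mm wide, 5 mm thick, centred on the hinge axis plane; its outer face is at z 0.065 when closed.
- cover_slot (a point): middle of the slot in the cover, on its outer face, 149 mm from the hinge axis; 38 mm long (across the cover's width) by 16 mm. The wing head stands up through it when the cover is home.
- charcoal_block: black charcoal block, 48 x 70 x 28 mm, loose on the bench behind the hood; origin in the middle of its underside
- bench_block: steel bench block, 64 x 64 x 16 mm, lying loose behind the bay; origin in the middle of its underside
- paste_syringe: paste syringe lying loose to the right of the hood, 28 x 137 x 18 mm; origin in the middle of its underside

How it is judged:
By the outcome, as a careful person would: the job done as asked, in the order asked, and still so for the second after the job is handed in, while the arm keeps its last pose, push and grip.
It also fails if it takes over 72 s, if anything falls off the work surface, if the arm or the gripper's body presses on something with over 40 N, if the wrist force passes 120 N, or if a joint passes its speed limit or range.

ROBOT

A 6-joint arm with a two-finger parallel gripper is mounted at the origin on a cart in front of the work surface, level with it; the furniture and walls round the work are solid. World frame = base frame: x ahead of the robot, y to its left, z up, the work surface at z = 0. Lengths are in m, angles in degrees, forces in N, time in s.
With the tool pointing down it reaches from about 0.375 to 0.9 m from the base axis. Payload 3.1 kg.
Tool frame: the origin (TCP) lies at the very end of the fingers, on their centre line; the grasp point (between the pads) lies 19 mm behind it (grasp_offset is the distance from the TCP to the grasp point, in m); z points along the fingers, y is the direction in which the jaws open and shut (so a half turn about z gives the same grasp; the last joint's range is limited). The gripper opens to 87 mm and grips with 3 to 60 N. Pads are 19 mm wide; open, the fingers measure 117 mm over their backs; the gripper's body (75 mm by 190 mm) begins 51 mm behind the grasp point.
Start: joints at [-80.701, 30.224, 82.088, -0, 67.689, -10.227], TCP at [0.209, -0.589, 0.223] pointing down, gripper open.
Joint ranges: [-176.69, 176.69], [-43.24, 126.21], [12.49, 139.97], [-82, 262], [0, 151.66], [-163.58, 163.58]. Speed limits (degrees/s): [159.86, 159.86, 180, 180, 180, 180].

INTERFACE

Orientations are given as a 3x3 rotation matrix whose columns are the frame's x, y, z axes.
In Python, from rig import * gives the robot as it stands. The module is installed in compiled form; this text tells all that it offers.
- The arm moves only by the tool play_rows, never from a script. Its argument "plan" is a list that holds one entry, the list of rows, each a list of 7 numbers: the shift along the world's x, y, z each as a share of 5 cm, from -1 to 1, then the turn, a rotation vector about the world's x, y, z each as a share of pi rad, from -1 to 1, then the gripper's target within -1 to 1 (fully open at 1, half-way at 0, shut at -1). A call has 1 to 12 rows; each row shifts and turns the commanded pose from where the row before left it; what a row does not reach is not made up. A row lasts 1/10 s, in which the tool goes at most 50 mm and 8.59 degrees, less where a joint would pass 70% of its speed; a pose out of reach is approached as far as the arm can. A call with a number of a shift or a turn outside -1 to 1 is refused whole. A call with a gripper value outside its range is refused whole. The fingers move at their own pace and stop on an object; the grip force is fixed at half the most. Time passes only in rows, so rows that do not move let the fingers close. It gives the time, the measured TCP pose, the force and the opening at its end, in the units of the state.
- read_state(): the state, without advancing time (a new reading comes with each control period).
- capture(name): name is "side" or "top"; returns the picture (420x560x3 uint8, red, green, blue); there is no depth.
- camera_params(name): a dict with "intrinsics" (3x3 intrinsics, pixels), "R" (3x3) and "t" (3): a world point X has camera coordinates R X + t. Camera axes: x right, y down, z forward; pixel columns grow to the right and rows downward; lengths in m; the calibration is good to about 2 mm. A picture is of the moment at which its call begins. camera_params takes no time and is no camera call.
- hand_in(): hands the job in, once; it reports no verdict.
The state is a dict: "time_s": time; "joint_positions": joint angles; "qvel": joint speeds; "tau": joint torques, N m; "position": TCP position; "tcp_rot": TCP orientation; "force": force on the tool from outside, world axes, zero at the start; "moment": the same for the moment, N m; "opening": opening from 0.0 (shut) to 1.0 (fully open).
Only numpy, scipy, OpenCV 4.12 (cv2) and the standard library are available. Lean on these libraries where they do the work, as an engineer would, in place of code of your own. Each camera call takes 0.05 s, during which the arm holds its last target. There are 200 camera calls.

## Working session

There is one attempt and no reset: what is moved stays moved. The work goes in short steps, Python scripts to look and compute and a tool call to move; the robot and the scene stay as the last step left them, time stands still between calls to the robot, and variables do not carry over. Pictures are saved under pics/ and viewed, about 8 in all and at most 12, crops included, and the job is handed in when it is done.

Besides the shell and the picture viewer there is one more tool, called after ">>>" by a JSON object that holds its "method" and its "body", one argument or row to a line. play_rows: Moves the arm, as the interface text tells. Its arguments: {"type":"object","properties":{"plan":{"type":"array"}},"required":["plan"]}

```bash
mkdir -p pics; python3 - <<'E'
from rig import *
import cv2,numpy as np
for n in("side","top"):
    im=capture(n); cv2.imwrite(f"pics/{n}0.png",im[:,:,::-1])
    p=camera_params(n); print(n,np.round(p["intrinsics"],1).tolist(),"C",np.round(-p["R"].T@p["t"],3),np.round(p["R"],3).tolist())
s=read_state(); print(s)
E
```

```text
side [[506.8, 0.0, 280.4], [0.0, 506.8, 207.7], [0.0, 0.0, 1.0]] C [0.21  0.647 0.647] [[-0.909, -0.417, 0.019], [-0.234, 0.472, -0.85], [0.346, -0.777, -0.526]]
top [[516.3, 0.0, 272.7], [0.0, 516.3, 208.9], [0.0, 0.0, 1.0]] C [ 0.436 -0.181  1.056] [[-0.007, -1.0, -0.026], [-0.991, 0.01, -0.133], [0.133, 0.025, -0.991]]
{'time_s': 0.1, 'joint_positions': array([-8.07004691e+01,  3.02708037e+01,  8.21471000e+01, -1.79633282e-03,
        6.76894860e+01, -1.02268672e+01]), 'qvel': array([ 0.00938546, -0.15855385, -0.21679406,  0.06324613,  0.00241056,
        0.05986232]), 'tau': array([ 1.31764773e-04, -4.40984237e+01, -1.77151287e+01,  6.34513004e-02,
        5.33836358e-02, -3.51773292e-05]), 'position': array([ 0.20881938, -0.58840497,  0.22171069]), 'tcp_rot': array([[ 9.42483658e-01,  3.34252067e-01, -3.31503188e-04],
       [ 3.34252093e-01, -9.42481901e-01,  1.84498263e-03],
       [ 3.04253503e-04, -1.84967161e-03, -9.99998243e-01]]), 'force': array([-0.0462167 , -0.73790144,  0.59944687]), 'moment': array([ 0.0299579 , -0.00895453, -0.00031151]), 'opening': 1.0033147612591944}
```

View pics/top0.png

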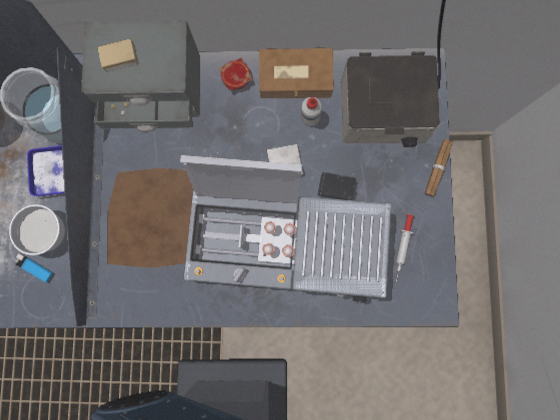

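View pics/side0.png

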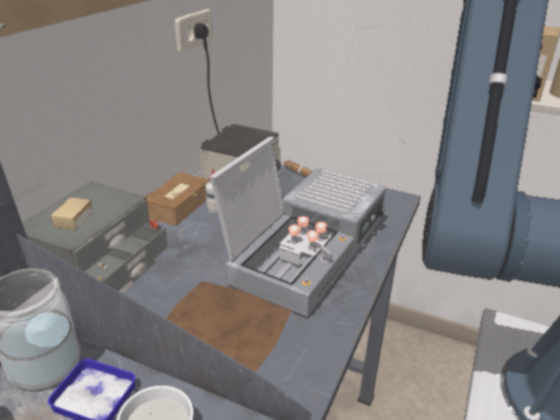

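```bash
cat > h.py <<'E'
from rig import *
import cv2,numpy as np
def ray(n,uv,z):
    p=camera_params(n); C=-p["R"].T@p["t"]; d=p["R"].T@np.linalg.inv(p["intrinsics"])@np.array([uv[0],uv[1],1.]); return C+d*(z-C[2])/d[2]
def proj(n,X):
    p=camera_params(n); c=p["R"]@np.asarray(X)+p["t"]; q=p["intrinsics"]@c; return q[:2]/q[2]
E
python3 - <<'E'
from h import *
for n in("top","side"):
    im=cv2.imread(f"pics/{n}0.png"); h=cv2.cvtColor(im,cv2.COLOR_BGR2HSV)
    m=cv2.inRange(h,(12,110,110),(32,255,255)); k,l,s,c=cv2.connectedComponentsWithStats(m)
    for i in range(1,k):
        if s[i,4]>6: print(n,s[i],c[i].round(1),ray(n,c[i],.068).round(4))
im=cv2.imread("pics/top0.png")
cv2.imwrite("pics/c1.png",cv2.resize(im[145:305,175:400],None,fx=3.5,fy=3.5,interpolation=cv2.INTER_CUBIC))
E
```

```text
top [292  48  41  28 317] [314.1  60.6] [ 0.8683 -0.2411  0.068 ]
top [323  49  10  10  41] [328.6  53.7] [ 0.8822 -0.2703  0.068 ]
top [274  50  18  12  54] [282.3  54.1] [ 0.8832 -0.1774  0.068 ]
top [275  57   7   6  14] [277.9  58.9] [ 0.8731 -0.1685  0.068 ]
top [306  59   5   6   9] [308.2  61.8] [ 0.866  -0.2293  0.068 ]
top [288  61   5   4   7] [289.9  62.4] [ 0.8653 -0.1925  0.068 ]
top [310  75   3   5   7] [310.7  77.3] [ 0.8335 -0.2338  0.068 ]
top [326  75   5   4   8] [328.4  76.9] [ 0.8337 -0.269   0.068 ]
top [314  76   8   5  12] [317.   77.4] [ 0.833  -0.2463  0.068 ]
top [314  80   7  10  17] [316.7  84.3] [ 0.8187 -0.2454  0.068 ]
top [324  82   4   6   9] [325.4  84.7] [ 0.8176 -0.2628  0.068 ]
top [444 140   7   5  12] [446.6 142.2] [ 0.6969 -0.4959  0.068 ]
top [195 268   7   7  29] [198.2 271.1] [ 0.4508 -0.013   0.068 ]
top [278 275   7   7  26] [281. 278.] [ 0.4366 -0.1711  0.068 ]
side [179 176   5   5   9] [181.4 178.1] [ 0.8574 -0.2255  0.068 ]
side [173 178   4   6  11] [174.5 180.7] [ 0.8646 -0.2075  0.068 ]
side [151 189  14  14  47] [156.4 195.8] [ 0.8604 -0.1313  0.068 ]
side [160 195   9  11  28] [163.8 200.7] [ 0.833 -0.121  0.068]
side [171 201   6   7  20] [173.4 203.4] [ 0.8075 -0.1209  0.068 ]
side [303 282   7   3  10] [305.7 283.3] [0.4458 0.0007 0.068 ]
```

View pics/c1.png

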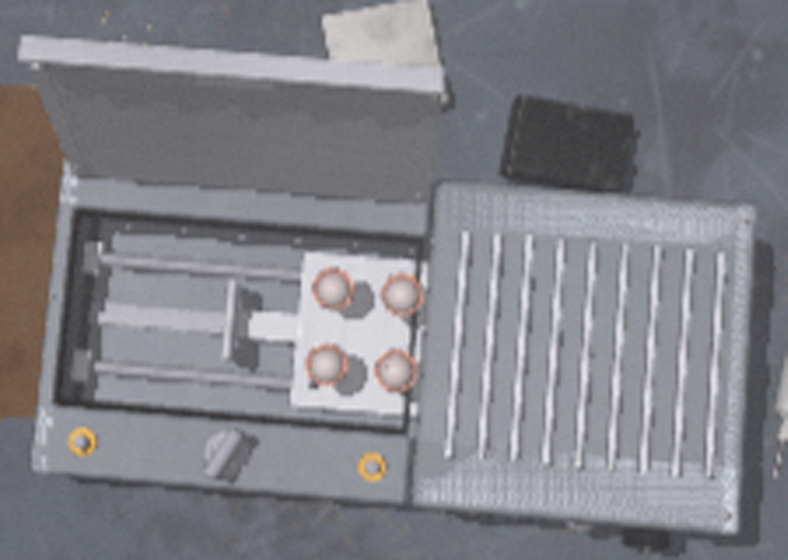

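```bash
cat >> h.py <<'E'
L=ray("top",(198.2,271.1),.060);Rr=ray("top",(281.,278.),.060)
yv=(L-Rr)[:2]; d=np.linalg.norm(yv); yv/=d; xv=np.array([yv[1],-yv[0]])
R=np.eye(3);R[:2,0]=xv;R[:2,1]=yv
O=np.r_[(L+Rr)[:2]/2+.069*xv,0]
yaw=np.degrees(np.arctan2(xv[1],xv[0]))
def w(*u): return O+R@np.array(u,float)
def un(X): return R.T@(np.asarray(X)-O)
E
python3 - <<'E'
from h import *
print(d,O,yaw)
c=lambda x,y:(x/3.5+175-.36,y/3.5+145-.36)
for nm,p,z in[("tabtop",c(226,280),.055),("tabbot",c(226,359),.055),("hoodFL",c(414,503),.1),("hoodRL",c(437,183),.1),("hoodRR",c(754,207),.1),("hoodFR",c(735,532),.1),("covL",c(20,38),.23),("covR",c(443,68),.23),("hingeR",c(425,200),.0625),("frontL",c(35,470),.06),("wing",c(228,452),.08)]:
    print(nm,un(ray("top",p,z)).round(4))
im=cv2.imread("pics/top0.png")
cv2.imwrite("pics/c2.png",cv2.resize(im[258:292,220:260],None,fx=12,fy=12,interpolation=cv2.INTER_CUBIC))
for nm,u in[("tab pre",(.005,.07,.15)),("tab end",(.005,-.063,.044)),("wing",(-.069,0,.068)),("behind",(.15,0,.19)),("press",(-.04,0,.065))]: print(nm,w(*u).round(4))
E
```

```text
0.15980869981957196 [ 0.5124797  -0.09746265  0.        ] -5.097956501525889
tabtop [0.0272 0.0098 0.055 ]
tabbot [-0.0166  0.0058  0.055 ]
hoodFL [-0.0859 -0.1036  0.1   ]
hoodRL [ 0.0839 -0.1028  0.1   ]
hoodRR [ 0.0842 -0.2716  0.1   ]
hoodFR [-0.0869 -0.2707  0.1   ]
covL [0.1167 0.0995 0.23  ]
covR [ 0.1175 -0.0997  0.23  ]
hingeR [ 0.0798 -0.0973  0.0625]
frontL [-0.086   0.1045  0.06  ]
wing [-0.0675 -0.0023  0.08  ]
tab pre [ 0.5237 -0.0282  0.15  ]
tab end [ 0.5119 -0.1607  0.044 ]
wing [ 0.4438 -0.0913  0.068 ]
behind [ 0.6619 -0.1108  0.19  ]
press [ 0.4726 -0.0939  0.065 ]
```

View pics/c2.png

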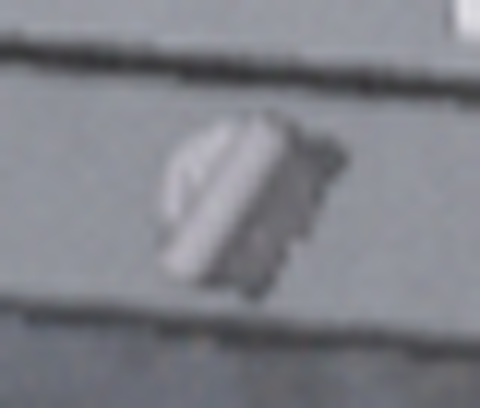

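>>> {"method": "play_rows", "body": {
  "plan": [
    [[0.2,0.33,0.1,0,0,-0.0114,-1],[0.39,0.67,0,0,0,-0.0114,-1],[0.39,0.67,0,0,0,-0.0114,-1],[0.39,0.67,0,0,0,-0.0114,-1],[0.39,0.67,0,0,0,-0.0114,-1],[0.39,0.67,0,0,0,-0.0114,-1],[0.39,0.67,0,0,0,-0.0114,-1],[0.39,0.67,0,0,0,-0.0114,-1],[0.39,0.67,0,0,0,-0.0114,-1],[0.39,0.67,0,0,0,-0.0114,-1],[0.39,0.67,0,0,0,-0.0114,-1],[0.39,0.67,0,0,0,-0.0114,-1]]
  ]
}}

```text
time_s: 1.3
position: [0.4338, -0.2024, 0.2273]
tcp_rot: [[0.996, -0.091, -0.0], [-0.091, -0.996, 0.0], [-0.0, -0.0, -1.0]]
force: [0.4, 0.4, -0.9]
opening: 0.03
```

>>> {"method": "play_rows", "body": {
  "plan": [
    [[0.352,0.603,0,0,0,0,-1],[0.352,0.603,0,0,0,0,-1],[0.352,0.603,0,0,0,0,-1],[0.352,0.603,0,0,0,0,-1],[0.352,0.603,0,0,0,0,-1],[0,0,-0.5,0,0,0,-1],[0,0,-0.7,0,0,0,-1],[0,0,-0.7,0,0,0,-1],[0,0,-0.6,0,0,0,-1],[0,0,-0.3,0,0,0,-1],[0,0,0,0,0,0,-1]]
  ]
}}

```text
time_s: 2.4
position: [0.5193, -0.0526, 0.0851]
tcp_rot: [[0.996, -0.089, -0.006], [-0.089, -0.996, 0.002], [-0.006, -0.001, -1.0]]
force: [0.8, -0.4, -1.2]
opening: 0.005
```

```bash
python3 - <<'E'
from h import *
a=capture("side")[150:330,180:420]; 
s=read_state(); print(s["position"],un(s["position"]),s["force"],s["time_s"])
cv2.imwrite("pics/s1.png",cv2.resize(a[:,:,::-1],None,fx=3,fy=3,interpolation=cv2.INTER_CUBIC))
E
```

```text
[ 0.5205076  -0.05299409  0.0864557 ] [0.00404473 0.045006   0.0864557 ] [ 0.5838324  -0.00866588  0.34480207] 2.45
```

View pics/s1.png

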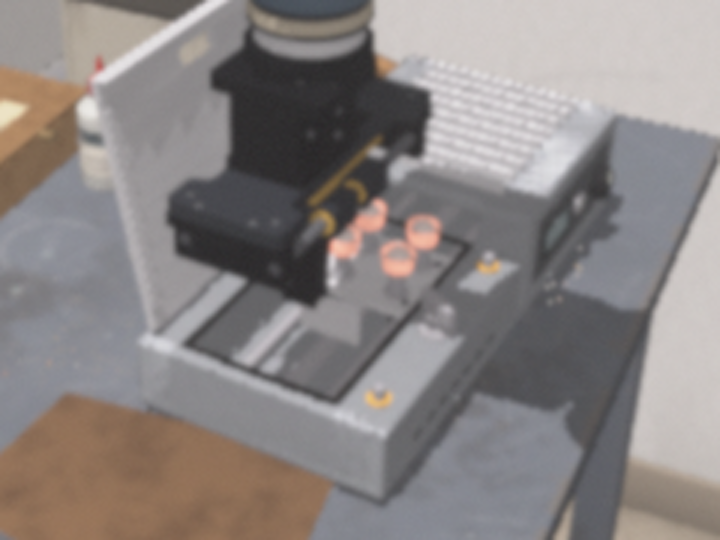

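>>> {"method": "play_rows", "body": {
  "plan": [
    [[0,0,-0.4,0,0,0,-1],[0,0,-0.4,0,0,0,-1],[-0.009,-0.1,0,0,0,0,-1],[-0.018,-0.2,0,0,0,0,-1],[-0.018,-0.2,0,0,0,0,-1],[-0.018,-0.2,0,0,0,0,-1],[-0.018,-0.2,0,0,0,0,-1],[-0.018,-0.2,0,0,0,0,-1],[-0.018,-0.2,0,0,0,0,-1],[-0.018,-0.2,0,0,0,0,-1],[-0.009,-0.1,0,0,0,0,-1],[0,0,0,0,0,0,-1]]
  ]
}}

```text
time_s: 3.65
position: [0.5148, -0.1348, 0.0484]
tcp_rot: [[0.996, -0.09, 0.002], [-0.09, -0.996, -0.001], [0.002, 0.001, -1.0]]
force: [-0.5, -0.5, -0.3]
opening: 0.003
```

```bash
python3 - <<'E'
from h import *
a=capture("top")[180:290,180:310]; 
s=read_state(); print(s["position"],un(s["position"]),s["force"],s["time_s"])
cv2.imwrite("pics/t1.png",cv2.resize(a[:,:,::-1],None,fx=5,fy=5,interpolation=cv2.INTER_CUBIC))
E
```

```text
[ 0.51437217 -0.13441491  0.04810125] [ 0.00516852 -0.03663792  0.04810125] [ 0.91043468 -0.37192034 -0.79664648] 3.7
```

View pics/t1.png

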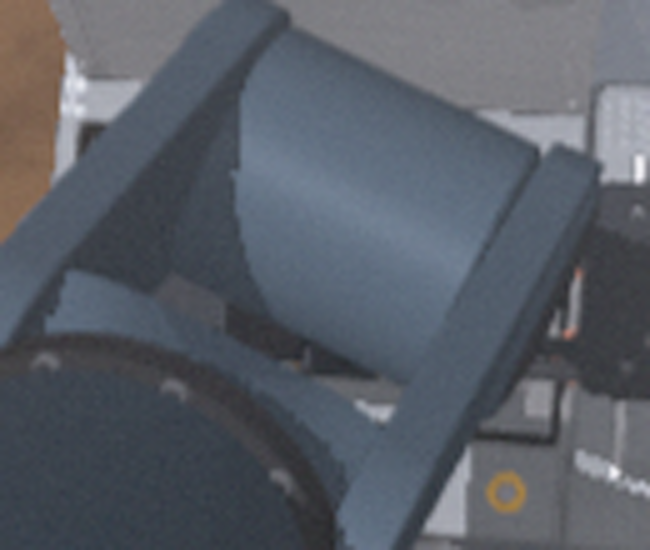

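>>> {"method": "play_rows", "body": {
  "plan": [
    [[-0.018,-0.2,-0.06,0,0,0,-1],[-0.009,-0.1,0,0,0,0,-1],[-0.004,-0.04,0,0,0,0,-1],[-0.004,-0.04,0,0,0,0,-1],[-0.004,-0.04,0,0,0,0,-1],[-0.004,-0.04,0,0,0,0,-1],[0,0,0,0,0,0,-1],[0,0,0,0,0,0,-1]]
  ]
}}

```text
time_s: 4.5
position: [0.5119, -0.1567, 0.0444]
tcp_rot: [[0.996, -0.088, -0.0], [-0.088, -0.996, -0.001], [-0.0, 0.001, -1.0]]
force: [-1.3, 1.3, -0.4]
opening: -0.0
```

```bash
python3 - <<'E'
from h import *
a=capture("side")[170:310,220:400]; 
s=read_state(); print(s["position"],un(s["position"]),s["force"],s["time_s"])
cv2.imwrite("pics/s2.png",cv2.resize(a[:,:,::-1],None,fx=4,fy=4,interpolation=cv2.INTER_CUBIC))
E
```

```text
[ 0.51196506 -0.15671382  0.0443808 ] [ 0.00475239 -0.05906252  0.0443808 ] [0.3839361  1.5825141  0.61550583] 4.55
```

View pics/s2.png

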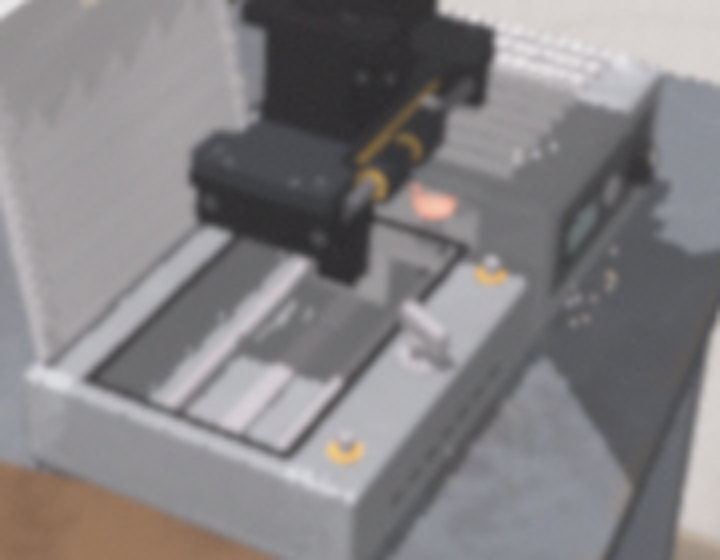

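>>> {"method": "play_rows", "body": {
  "plan": [
    [[-0.002,-0.02,0,0,0,0,-1],[-0.002,-0.02,0,0,0,0,-1],[0,0,0,0,0,0,-1]]
  ]
}}

```text
time_s: 4.85
position: [0.5118, -0.1582, 0.0444]
tcp_rot: [[0.996, -0.089, -0.0], [-0.089, -0.996, 0.0], [-0.0, -0.0, -1.0]]
force: [-1.0, 3.2, -0.7]
opening: -0.001
```

>>> {"method": "play_rows", "body": {
  "plan": [
    [[-0.002,-0.02,0,0,0,0,-1],[0,0,0,0,0,0,-1]]
  ]
}}

```text
time_s: 5.05
position: [0.5117, -0.1593, 0.0444]
tcp_rot: [[0.996, -0.089, -0.0], [-0.089, -0.996, 0.0], [-0.0, -0.0, -1.0]]
force: [0.4, 3.2, -0.7]
opening: 0.006
```

>>> {"method": "play_rows", "body": {
  "plan": [
    [[-0.002,-0.02,0,0,0,0,-1],[0,0,0,0,0,0,-1]]
  ]
}}

```text
time_s: 5.25
position: [0.5116, -0.1606, 0.0445]
tcp_rot: [[0.996, -0.089, -0.0], [-0.089, -0.996, -0.0], [-0.0, 0.0, -1.0]]
force: [-0.3, 1.5, -1.9]
opening: 0.005
```

```bash
python3 - <<'E'
from h import *
s=read_state(); print(un(s["position"]),s["force"],s["time_s"])
E
```

```text
[ 0.00473502 -0.06295479  0.044481  ] [-0.34971386  1.48701614 -1.88424316] 5.25
```

>>> {"method": "play_rows", "body": {
  "plan": [
    [[-0.001,-0.01,0,0,0,0,-1],[0,0,0,0,0,0,-1]]
  ]
}}

```text
time_s: 5.45
position: [0.5116, -0.1608, 0.0445]
tcp_rot: [[0.996, -0.089, -0.0], [-0.089, -0.996, 0.0], [-0.0, -0.0, -1.0]]
force: [1.1, 2.7, -0.8]
opening: 0.003
```

>>> {"method": "play_rows", "body": {
  "plan": [
    [[-0.001,-0.01,0,0,0,0,-1],[0,0,0,0,0,0,-1]]
  ]
}}

```text
time_s: 5.65
position: [0.5115, -0.1613, 0.0445]
tcp_rot: [[0.996, -0.089, -0.0], [-0.089, -0.996, 0.0], [-0.0, -0.0, -1.0]]
force: [-0.2, 3.7, -2.0]
opening: 0.004
```

>>> {"method": "play_rows", "body": {
  "plan": [
    [[-0.001,-0.01,0,0,0,0,-1],[0,0,0,0,0,0,-1]]
  ]
}}

```text
time_s: 5.85
position: [0.5115, -0.1618, 0.0445]
tcp_rot: [[0.996, -0.089, -0.0], [-0.089, -0.996, 0.0], [-0.0, -0.0, -1.0]]
force: [0.4, 3.1, -2.1]
opening: 0.004
```

>>> {"method": "play_rows", "body": {
  "plan": [
    [[-0.001,-0.01,0,0,0,0,-1],[0,0,0,0,0,0,-1]]
  ]
}}

```text
time_s: 6.05
position: [0.5114, -0.1623, 0.0445]
tcp_rot: [[0.996, -0.089, -0.0], [-0.089, -0.996, 0.0], [-0.0, -0.0, -1.0]]
force: [1.1, 4.2, -1.1]
opening: 0.006
```

>>> {"method": "play_rows", "body": {
  "plan": [
    [[-0.002,-0.02,0,0,0,0,-1],[0,0,0,0,0,0,-1]]
  ]
}}

```text
time_s: 6.25
position: [0.5116, -0.164, 0.0447]
tcp_rot: [[0.996, -0.088, 0.0], [-0.088, -0.996, -0.001], [0.001, 0.001, -1.0]]
force: [-0.4, 0.9, -0.4]
opening: 0.008
```

>>> {"method": "play_rows", "body": {
  "plan": [
    [[-0.002,-0.02,0,0,0,0,-1],[0,0,0,0,0,0,-1]]
  ]
}}

```text
time_s: 6.45
position: [0.5118, -0.1653, 0.0448]
tcp_rot: [[0.996, -0.089, 0.001], [-0.089, -0.996, -0.002], [0.001, 0.001, -1.0]]
force: [-0.4, -0.2, 0.4]
opening: 0.009
```

>>> {"method": "play_rows", "body": {
  "plan": [
    [[0.027,0.3,0,0,0,0,-1],[0,0,0.5,0,0,0,-1],[0,0,0.7,0,0,0,-1],[0,0,0.7,0,0,0,-1],[-0.35,0.29,0,0,0,0,-1],[-0.35,0.29,0,0,0,0,-1],[-0.35,0.3,0,0,0,0,-1],[-0.33,0.3,0,0,0,0.04,-0.5],[0,0,0,0,0,0.047,-0.3],[0,0,0,0,0,0.047,-0.3],[0,0,0,0,0,0.047,-0.3],[0,0,0,0,0,0.047,-0.3]]
  ]
}}

```text
time_s: 7.65
position: [0.4439, -0.0898, 0.1399]
tcp_rot: [[0.806, 0.593, 0.001], [0.593, -0.806, -0.001], [0.0, 0.001, -1.0]]
force: [-0.4, 0.2, -0.5]
opening: 0.326
```

>>> {"method": "play_rows", "body": {
  "plan": [
    [[0,0,0,0,0,0.047,-0.3],[0,0,0,0,0,0.047,-0.3],[0,0,0,0,0,0.047,-0.3],[0,0,0,0,0,0.047,-0.3],[0,0,0,0,0,0.047,-0.3],[0,0,0,0,0,0.047,-0.3],[0,0,0,0,0,0.047,-0.3],[0,0,0,0,0,0.047,-0.3],[0,0,0,0,0,0.047,-0.3],[0,0,0,0,0,0.047,-0.3],[0,0,0,0,0,0.047,-0.3],[0,0,0,0,0,0.047,-0.3]]
  ]
}}

```text
time_s: 8.85
position: [0.4439, -0.0898, 0.1398]
tcp_rot: [[-0.741, 0.671, 0.001], [0.671, 0.741, -0.001], [-0.001, 0.0, -1.0]]
force: [1.0, 0.0, 0.3]
opening: 0.347
```

>>> {"method": "play_rows", "body": {
  "plan": [
    [[0,0,0,0,0,0.047,-0.3],[0,0,0,0,0,0.02,-0.3],[0,0,0,0,0,0,-0.3]]
  ]
}}

```text
time_s: 9.15
position: [0.4439, -0.0899, 0.1398]
tcp_rot: [[-0.862, 0.507, 0.001], [0.507, 0.862, -0.001], [-0.001, -0.0, -1.0]]
force: [0.0, 0.4, 0.8]
opening: 0.348
```

```bash
python3 - <<'E'
from h import *
a=capture("side")[170:310,220:400]; 
s=read_state(); R_=s["tcp_rot"];print(s["position"],un(s["position"]),s["force"],s["time_s"],"phi",np.degrees(np.arctan2(R_[1,1],R_[0,1])),s["joint_positions"],s["opening"])
print(w(-.069,0,.07),[ (proj("side",w(.005,.032-t,.055))-[220,170])*4 for t in(.107,.110)])
cv2.imwrite("pics/s3.png",cv2.resize(a[:,:,::-1],None,fx=4,fy=4,interpolation=cv2.INTER_CUBIC))
E
```

```text
[ 0.44383816 -0.08992566  0.13978125] [-0.06903973  0.00140777  0.13978125] [-0.55754057 -0.48408743  0.44394067] 9.2 phi 59.477264511783446 [-2.56345617e+01  2.51050061e+01  1.11010890e+02 -1.54045489e-02
  4.38296505e+01 -8.51007213e+01] 0.3506175247769694
[ 0.44375264 -0.09133139  0.07      ] [array([351.95378474, 240.58336632]), array([354.58166182, 237.8029654 ])]
```

View pics/s3.png

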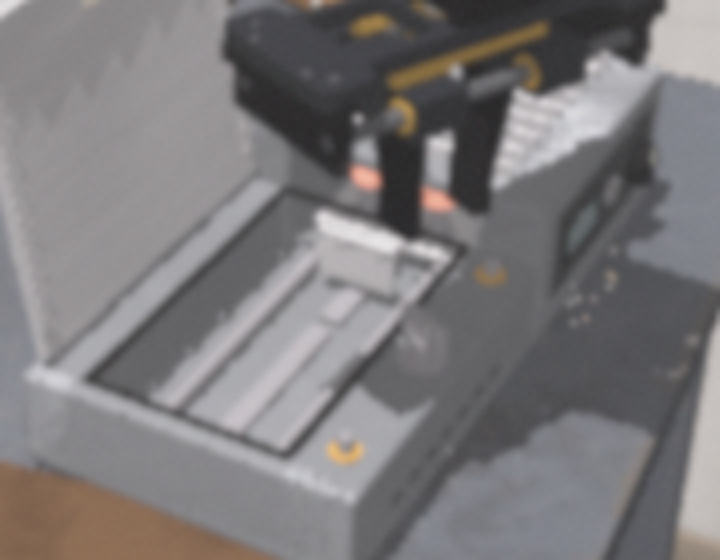

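>>> {"method": "play_rows", "body": {
  "plan": [
    [[0,-0.028,-0.3,0,0,0,-0.3],[0,0,-0.5,0,0,0,-0.3],[0,0,-0.4,0,0,0,-0.3],[0,0,-0.2,0,0,0,-0.3],[0,0,0,0,0,0,-0.6],[0,0,0,0,0,0,-1],[0,0,0,0,0,0,-1],[0,0,0,0,0,0,-1],[0,0,0,0,0,0,-1]]
  ]
}}

```text
time_s: 10.1
position: [0.4443, -0.0919, 0.0704]
tcp_rot: [[-0.862, 0.507, 0.002], [0.507, 0.862, -0.001], [-0.002, 0.0, -1.0]]
force: [-0.3, 0.6, 3.2]
opening: 0.095
```

>>> {"method": "play_rows", "body": {
  "plan": [
    [[0,0,0,0,0,-0.0359,-1],[0,0,0,0,0,-0.0359,-1],[0,0,0,0,0,-0.0359,-1],[0,0,0,0,0,-0.0359,-1],[0,0,0,0,0,-0.0359,-1],[0,0,0,0,0,-0.0359,-1],[0,0,0,0,0,-0.0359,-1],[0,0,0,0,0,-0.0359,-1],[0,0,0,0,0,-0.0359,-1],[0,0,0,0,0,-0.0359,-1],[0,0,0,0,0,0,-1],[0,0,0,0,0,0,-1]]
  ]
}}

```text
time_s: 11.3
position: [0.4448, -0.0917, 0.0703]
tcp_rot: [[0.087, 0.996, 0.003], [0.996, -0.087, -0.001], [-0.0, 0.003, -1.0]]
force: [2.6, 3.9, 5.8]
opening: 0.099
```

>>> {"method": "play_rows", "body": {
  "plan": [
    [[0,0,0,0,0,0,-0.3],[0,0,0,0,0,0,-0.3],[0,0,0,0,0,0,-0.3],[0,0,0.3,0,0,0,-0.3],[0,0,0.8,0,0,0,-0.5],[0,0,0.9,0,0,-0.045,-1],[0,0,0.9,0,0,-0.045,-1],[0,-0.2,0.9,0,0,-0.045,-1],[0,-0.8,0.7,0,0,-0.045,-1],[0,-0.9,0.1,0,0,-0.045,-1],[0,-0.9,0,0,0,-0.045,-1],[0,-0.9,0,0,0,-0.045,-1]]
  ]
}}

```text
time_s: 12.5
position: [0.443, -0.2758, 0.2978]
tcp_rot: [[0.884, 0.468, 0.0], [0.468, -0.884, -0.0], [-0.0, 0.0, -1.0]]
force: [1.0, -0.1, -0.0]
opening: 0.004
```

>>> {"method": "play_rows", "body": {
  "plan": [
    [[0,-0.9,0,0,0,-0.045,-1],[0,-0.9,0,0,0,-0.045,-1],[0,-0.9,0,0,0,-0.045,-1],[0,-0.6,0,0,0,-0.045,-1],[0,0,0,0,0,0,-1]]
  ]
}}

```text
time_s: 13.0
position: [0.4425, -0.4438, 0.2961]
tcp_rot: [[0.997, -0.078, -0.001], [-0.078, -0.997, -0.001], [-0.001, 0.001, -1.0]]
force: [0.1, 0.3, -0.1]
opening: 0.005
```

```bash
python3 - <<'E'
from h import *
im=capture("top")[:,:,::-1]; a=im[180:290,180:310]
s=read_state(); R_=s["tcp_rot"];print(s["position"],un(s["position"]),s["time_s"],"phi",np.degrees(np.arctan2(R_[1,1],R_[0,1])),s["opening"])
print([(proj("top",w(.005,.032-t,.055))-[179.6,179.6])*5 for t in(.107,.110,.113)])
cv2.imwrite("pics/t2.png",cv2.resize(a,None,fx=5,fy=5,interpolation=cv2.INTER_CUBIC))
E
```

```text
[ 0.4425746  -0.44093939  0.2960844 ] [-0.03910764 -0.34832971  0.2960844 ] 13.05 phi -94.29087912938539 0.002818874789052086
[array([509.82912422, 299.30942032]), array([517.53295205, 299.93015063]), array([525.23847758, 300.55101774])]
```

View pics/t2.png

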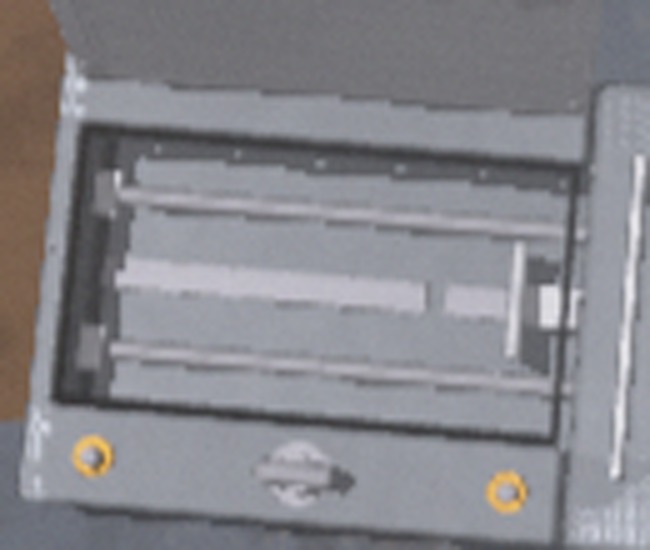

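```bash
python3 - <<'E'
from h import *
ims=[cv2.cvtColor(capture("top"),cv2.COLOR_RGB2GRAY).astype(np.float32) for _ in range(4)]
im=np.mean(ims,0)
ys=np.arange(-.074,-.0851,-.0005)
acc=[]
for y in ys:
    v=[im_ for x in np.linspace(-.008,.018,14) for im_ in [cv2.getRectSubPix(im,(1,1),tuple(map(float,proj("top",w(x,y,.055)))))[0,0]]]
    acc.append(np.mean(v))
for y,a in zip(ys,acc): print(round(y*1000,1),round(float(a),0),end=" | ")
a=np.array(acc);
# same for plunger ring tops, hood
h=cv2.cvtColor(cv2.imread("pics/top0.png"),cv2.COLOR_BGR2HSV)
E
```

```text
-74.0 167.0 | -74.5 173.0 | -75.0 181.0 | -75.5 191.0 | -76.0 199.0 | -76.5 205.0 | -77.0 205.0 | -77.5 199.0 | -78.0 190.0 | -78.5 179.0 | -79.0 166.0 | -79.5 152.0 | -80.0 139.0 | -80.5 129.0 | -81.0 123.0 | -81.5 120.0 | -82.0 119.0 | -82.5 117.0 | -83.0 117.0 | -83.5 117.0 | -84.0 117.0 | -84.5 117.0 | -85.0 117.0 |
```

>>> {"method": "play_rows", "body": {
  "plan": [
    [[0.12,0.5,0,0,0,0,-1],[0.2,0.85,0,0,0,0,-1],[0.2,0.85,0,0,0,0,-1],[0.2,0.85,0,0,0,0,-1],[0.2,0.85,0,0,0,0,-1],[0.2,0.85,0,0,0,0,-1],[0.2,0.85,0,0,0,0,-1],[0.1,0.36,-0.5,0,0,0,-1],[0,0,-0.9,0,0,0,-1],[0,0,-0.9,0,0,0,-1],[0,0,-0.9,0,0,0,-1],[0,0,-0.4,0,0,0,-1]]
  ]
}}

```text
time_s: 14.45
position: [0.5119, -0.1386, 0.1145]
tcp_rot: [[0.998, -0.07, -0.006], [-0.07, -0.998, 0.003], [-0.006, -0.003, -1.0]]
force: [-0.5, -0.4, 0.2]
opening: 0.003
```

```bash
python3 - <<'E'
from h import *
s=read_state(); print(s["position"],un(s["position"]),s["force"],s["time_s"])
E
```

```text
[ 0.51189994 -0.13862555  0.11450379] [ 0.00308022 -0.04105159  0.11450379] [-0.46276717 -0.44390796  0.20526985] 14.45
```

>>> {"method": "play_rows", "body": {
  "plan": [
    [[0,0,-0.7,0,0,-0.004,-1],[0,0,-0.7,0,0,0,-1],[-0.018,-0.2,0,0,0,0,-1],[-0.016,-0.18,0,0,0,0,-1],[0,0,0,0,0,0,-1]]
  ]
}}

```text
time_s: 14.95
position: [0.5146, -0.1623, 0.0495]
tcp_rot: [[0.996, -0.087, 0.004], [-0.087, -0.996, -0.003], [0.004, 0.002, -1.0]]
force: [1.1, -0.5, 0.1]
opening: 0.002
```

>>> {"method": "play_rows", "body": {
  "plan": [
    [[-0.004,-0.04,0,0,0,0,-1],[-0.004,-0.04,0,0,0,0,-1],[0,0,0,0,0,0,-1]]
  ]
}}

```text
time_s: 15.25
position: [0.513, -0.1648, 0.0485]
tcp_rot: [[0.996, -0.086, 0.002], [-0.086, -0.996, -0.001], [0.002, 0.001, -1.0]]
force: [-0.2, -0.0, -0.6]
opening: 0.004
```

>>> {"method": "play_rows", "body": {
  "plan": [
    [[-0.002,-0.02,0,0,0,0,-1],[0,0,0,0,0,0,-1]]
  ]
}}

```text
time_s: 15.45
position: [0.5125, -0.1653, 0.0477]
tcp_rot: [[0.996, -0.086, 0.0], [-0.086, -0.996, -0.0], [0.0, 0.0, -1.0]]
force: [-0.1, 0.2, 0.3]
opening: 0.005
```

>>> {"method": "play_rows", "body": {
  "plan": [
    [[-0.002,-0.02,0,0,0,0,-1],[0,0,0,0,0,0,-1]]
  ]
}}

```text
time_s: 15.65
position: [0.5123, -0.1663, 0.0474]
tcp_rot: [[0.996, -0.086, -0.0], [-0.086, -0.996, 0.0], [-0.0, 0.0, -1.0]]
force: [-0.7, -0.2, -0.2]
opening: 0.009
```

>>> {"method": "play_rows", "body": {
  "plan": [
    [[-0.002,-0.02,0,0,0,0,-1],[0,0,0,0,0,0,-1]]
  ]
}}

```text
time_s: 15.85
position: [0.5122, -0.1674, 0.0474]
tcp_rot: [[0.996, -0.086, -0.0], [-0.086, -0.996, 0.0], [-0.0, 0.0, -1.0]]
force: [-0.5, 0.2, -0.1]
opening: 0.004
```

>>> {"method": "play_rows", "body": {
  "plan": [
    [[-0.002,-0.02,0,0,0,0,-1],[0,0,0,0,0,0,-1]]
  ]
}}

```text
time_s: 16.05
position: [0.5121, -0.1679, 0.0474]
tcp_rot: [[0.996, -0.086, -0.0], [-0.086, -0.996, 0.001], [-0.0, -0.001, -1.0]]
force: [0.8, 2.1, 0.5]
opening: 0.001
```

>>> {"method": "play_rows", "body": {
  "plan": [
    [[-0.002,-0.02,0,0,0,0,-1],[0,0,0,0,0,0,-1]]
  ]
}}

```text
time_s: 16.25
position: [0.512, -0.1682, 0.0474]
tcp_rot: [[0.996, -0.087, -0.0], [-0.087, -0.996, 0.002], [-0.0, -0.002, -1.0]]
force: [2.4, 5.6, -0.1]
opening: 0.004
```

>>> {"method": "play_rows", "body": {
  "plan": [
    [[-0.002,-0.02,0,0,0,0,-1],[0,0,0,0,0,0,-1]]
  ]
}}

```text
time_s: 16.45
position: [0.512, -0.1684, 0.0474]
tcp_rot: [[0.996, -0.087, -0.0], [-0.087, -0.996, 0.003], [-0.0, -0.003, -1.0]]
force: [3.2, 7.1, 1.4]
opening: 0.009
```

>>> {"method": "play_rows", "body": {
  "plan": [
    [[0.027,0.3,0,0,0,0,-1],[0,0,0.6,0,0,0,-1],[0,0,0.9,0,0,0,-1],[0,0,0.9,0,0,0,-1],[0,0,0.9,0,0,0,-1],[0,0,0.9,0,0,0,-1],[0,0,0.9,0,0,0,-1],[0.5,0.14,0,0,0,0,-1],[0.8,0.22,0,0,0,0,-1],[0.8,0.22,0,0,0,0,-1],[0.7,0.2,0,0,0,0,-1],[0.3,0.08,0,0,0,0,-1]]
  ]
}}

```text
time_s: 17.65
position: [0.6707, -0.1109, 0.3017]
tcp_rot: [[0.996, -0.084, 0.001], [-0.084, -0.996, -0.001], [0.001, 0.001, -1.0]]
force: [0.7, 1.1, 0.1]
opening: 0.008
```

```bash
python3 - <<'E'
from h import *
s=read_state(); print(s["position"],un(s["position"]),s["force"],s["time_s"])
a=capture("side")[60:290,180:400]
cv2.imwrite("pics/s4.png",cv2.resize(a[:,:,::-1],None,fx=2.6,fy=2.6,interpolation=cv2.INTER_CUBIC))
E
```

```text
[ 0.67066743 -0.11089783  0.30174893] [0.15875581 0.00067433 0.30174893] [0.7459591  1.08311721 0.12711946] 17.65
```

View pics/s4.png

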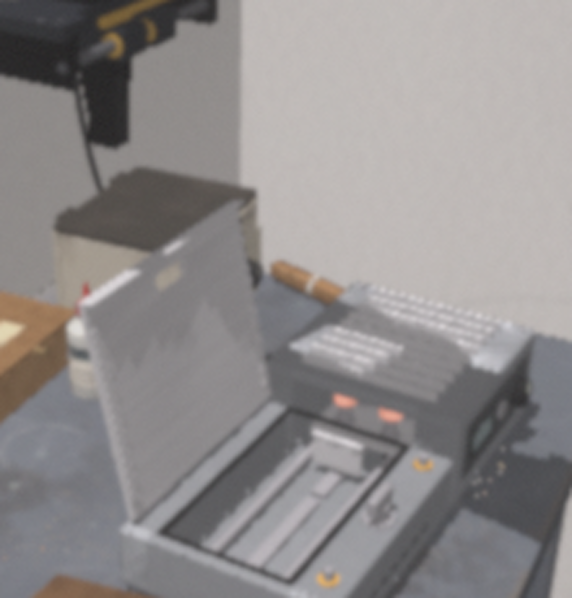

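>>> {"method": "play_rows", "body": {
  "plan": [
    [[0,0,-0.5,0,0,0,-1],[0,0,-0.8,0,0,0,-1],[0,0,-0.7,0,0,0,-1],[0,0,-0.28,0,0,0,-1],[-0.1,0.009,0,0,0,0,-1],[-0.2,0.018,0,0,0,0,-1],[-0.2,0.018,0,0,0,0,-1],[-0.2,0.018,0,0,0,0,-1],[-0.2,0.018,0,0,0,0,-1],[-0.2,0.018,0,0,0,0,-1],[-0.2,0.018,0,0,0,0,-1],[0,0,0,0,0,0,-1]]
  ]
}}

```text
time_s: 18.9
position: [0.6012, -0.1061, 0.1885]
tcp_rot: [[0.996, -0.086, -0.002], [-0.086, -0.996, 0.001], [-0.002, -0.0, -1.0]]
force: [-0.5, -0.9, 0.2]
opening: 0.007
```

```bash
python3 - <<'E'
from h import *
s=read_state(); print(s["position"],un(s["position"]),s["force"],s["time_s"])
E
```

```text
[ 0.60122807 -0.10607393  0.18849207] [ 0.0891625  -0.00069115  0.18849207] [-0.47668904 -0.88733753  0.15275246] 18.9
```

>>> {"method": "play_rows", "body": {
  "plan": [
    [[-0.19,0.017,-0.02,0,0,0,-1],[-0.19,0.017,-0.03,0,0,0,-1],[-0.21,0.019,-0.045,0,0,0,-1],[-0.21,0.019,-0.06,0,0,0,-1],[-0.2,0.018,-0.08,0,0,0,-1],[-0.2,0.018,-0.096,0,0,0,-1],[-0.18,0.016,-0.115,0,0,0,-1],[-0.18,0.016,-0.127,0,0,0,-1],[-0.16,0.014,-0.145,0,0,0,-1],[-0.155,0.014,-0.157,0,0,0,-1],[-0.13,0.012,-0.17,0,0,0,-1],[-0.126,0.011,-0.18,0,0,0,-1]]
  ]
}}

```text
time_s: 20.1
position: [0.496, -0.0967, 0.1264]
tcp_rot: [[0.996, -0.086, -0.001], [-0.086, -0.996, 0.0], [-0.001, -0.0, -1.0]]
force: [0.1, -0.8, -0.5]
opening: 0.003
```

```bash
python3 - <<'E'
from h import *
s=read_state(); print(s["position"],un(s["position"]),s["force"],s["time_s"])
a=capture("side")[100:310,180:400]
cv2.imwrite("pics/s5.png",cv2.resize(a[:,:,::-1],None,fx=2.6,fy=2.6,interpolation=cv2.INTER_CUBIC))
E
```

```text
[ 0.49595908 -0.09672683  0.12644246] [-0.01652065 -0.00073509  0.12644246] [ 0.1355147  -0.80861309 -0.50738164] 20.1
```

View pics/s5.png

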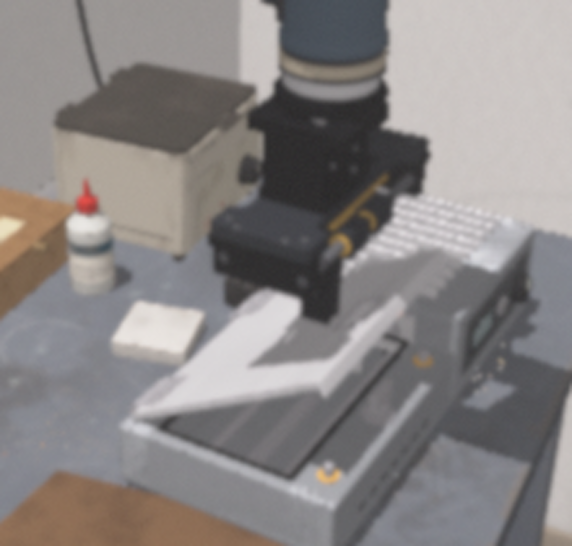

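>>> {"method": "play_rows", "body": {
  "plan": [
    [[-0.11,0.01,-0.19,0,0,0,-1],[-0.1,0.009,-0.2,0,0,0,-1],[-0.07,0.006,-0.2,0,0,0,-1],[-0.06,0.005,-0.2,0,0,0,-1],[-0.03,0.003,-0.1,0,0,0,-1],[0,0,-0.1,0,0,0,-1],[0,0,0,0,0,0,-1],[0,0,0,0,0,0,-1]]
  ]
}}

```text
time_s: 20.95
position: [0.4785, -0.0954, 0.0778]
tcp_rot: [[0.996, -0.086, 0.0], [-0.086, -0.996, -0.0], [0.0, 0.0, -1.0]]
force: [0.1, -0.2, 0.0]
opening: 0.007
```

```bash
python3 - <<'E'
from h import *
s=read_state(); print(s["position"],un(s["position"]),s["force"],s["time_s"])
E
```

```text
[ 0.47854468 -0.09537444  0.07777198] [-0.03398633 -0.00093548  0.07777198] [ 0.14549046 -0.15508326  0.02786152] 20.95
```

>>> {"method": "play_rows", "body": {
  "plan": [
    [[0,0,-0.06,0,0,0,-1],[0,0,-0.06,0,0,0,-1],[0,0,-0.04,0,0,0,-1],[0,0,0,0,0,0,-1],[0,0,0,0,0,0,-1]]
  ]
}}

```text
time_s: 21.45
position: [0.4785, -0.0954, 0.0698]
tcp_rot: [[0.996, -0.086, 0.001], [-0.086, -0.996, -0.0], [0.001, 0.0, -1.0]]
force: [-0.2, -0.0, 1.6]
opening: 0.008
```

>>> {"method": "play_rows", "body": {
  "plan": [
    [[0,0,-0.04,0,0,0,-1],[0,0,-0.04,0,0,0,-1],[0,0,0,0,0,0,-1],[0,0,0,0,0,0,-1]]
  ]
}}

```text
time_s: 21.85
position: [0.4784, -0.0954, 0.066]
tcp_rot: [[0.996, -0.086, 0.0], [-0.086, -0.996, -0.0], [0.0, 0.0, -1.0]]
force: [-1.2, -0.6, 4.3]
opening: 0.007
```

>>> {"method": "play_rows", "body": {
  "plan": [
    [[0,0,-0.02,0,0,0,-1],[0,0,0,0,0,0,-1],[0,0,0,0,0,0,-1]]
  ]
}}

```text
time_s: 22.15
position: [0.4784, -0.0954, 0.0654]
tcp_rot: [[0.996, -0.086, 0.001], [-0.086, -0.996, -0.0], [0.001, 0.0, -1.0]]
force: [-0.3, 0.9, 8.9]
opening: 0.006
```

>>> {"method": "play_rows", "body": {
  "plan": [
    [[0,0,-0.02,0,0,0,-1],[0,0,0,0,0,0,-1],[0,0,0,0,0,0,-1]]
  ]
}}

```text
time_s: 22.45
position: [0.4784, -0.0954, 0.0652]
tcp_rot: [[0.996, -0.086, 0.001], [-0.086, -0.996, -0.001], [0.001, 0.001, -1.0]]
force: [-2.7, 0.5, 16.7]
opening: 0.005
```

>>> {"method": "play_rows", "body": {
  "plan": [
    [[0,0,-0.02,0,0,0,-1],[0,0,0,0,0,0,-1],[0,0,0,0,0,0,-1]]
  ]
}}

```text
time_s: 22.75
position: [0.4784, -0.0954, 0.0651]
tcp_rot: [[0.996, -0.085, 0.001], [-0.085, -0.996, -0.001], [0.002, 0.001, -1.0]]
force: [-3.9, 1.5, 24.6]
opening: 0.0
```

```bash
python3 - <<'E'
from h import *
a=capture("side")[150:310,220:400]
for _ in range(4): capture("top")
s=read_state(); print(s["position"],s["force"],s["time_s"])
cv2.imwrite("pics/s6.png",cv2.resize(a[:,:,::-1],None,fx=3.6,fy=3.6,interpolation=cv2.INTER_CUBIC))
E
```

```text
[ 0.47837143 -0.0953691   0.06509378] [-4.19840872  0.38581861 25.61774955] 23.0
```

View pics/s6.png

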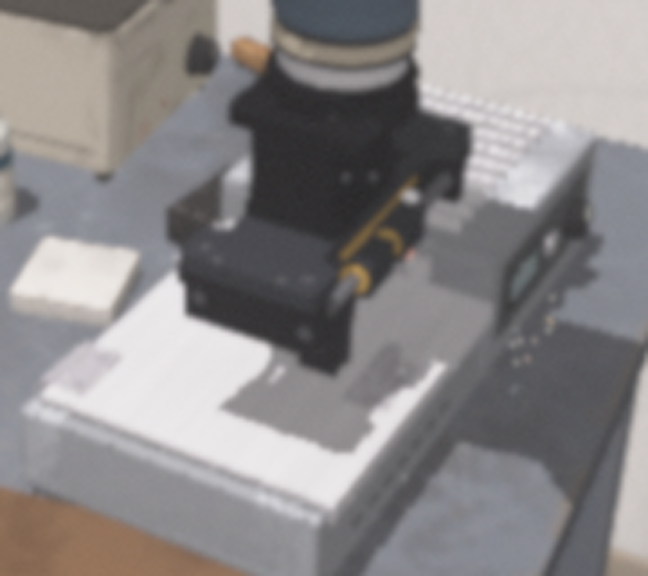

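```bash
python3 -c "
from rig import *
print(hand_in()); s=read_state(); print(s['position'],s['force'],s['time_s'])"
```

```text
the job is handed in; nothing more can be done
None
the job is handed in; nothing more can be done
```

The job is done and handed in at about 23 s, with the arm still holding the cover pressed home.

- **Carrier:** I pushed it along the rail until it snapped into the lamp-station detent. The push force dropped to zero and the carrier jumped ahead of the finger. A second touch found it about 6 mm further on, where it resisted firmly at 6–7 N.
- **Fastener:** I gripped the wing head and turned it about 65° clockwise. In the top picture its wings then lay along the slot direction, within about 0.05 rad.
- **Cover:** I swung it down over the fastener and pressed near its press point. The finger tip is at z 0.0651 m, against 0.065 m for fully home, and holds steadily at about 25 N. The last side picture shows the cover flat on the frame with the wing head through the slot.

**One disagreement:** the top picture placed the carrier 2–3 mm short of the detent at about 0.107 m. I took that as image error and trusted the second touch.

I did not touch the charcoal block, the steel block or the syringe.

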